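Refit the lamp dimmer's knob and hold it pressed in

ROBOT

A 6-joint arm with a two-finger parallel gripper is mounted at the origin on the work surface; the furniture and walls round the work are solid. World frame = base frame: x ahead of the robot, y to its left, z up, the work surface at z = 0. Lengths are in m, angles in rad, forces in N, time in s.
With the tool pointing down it reaches from about 0.35 to 0.775 m from the base axis. Payload 5.5 kg.
Tool frame: the origin (TCP) lies between the finger pads; the fingertips stand 19 mm ahead of it and the grasp point (between the pads) is the TCP; z points along the fingers, y is the line along which they close (so a half turn about z gives the same grasp; the last joint's range is limited). The gripper opens to 85 mm and grips with 20 to 120 N. Pads are 22 mm wide; open, the fingers measure 114 mm over their backs; the gripper's body (76 mm by 85 mm) begins 54 mm behind the grasp point. The pads swing forward as they close: fully open they stand 13 mm farther back than shut.
Start: joints at [-1.362, 0.313, 0.046, 1.304, 0, 1.431], TCP at [0.197, -0.54, 0.227] pointing down, gripper open.
Joint ranges: [-2.76, 2.76], [-0.86, 1.69], [-1.03, 1.26], [-2.2, 2.34], [-1.47, 1.5], [-3.14, 3.14]. Speed limits (rad/s): [2.57, 2.57, 3.14, 3.14, 3.14, 3.14].

INTERFACE

Orientations are given as a rotation vector (axis times angle).
In Python, from station import ctrl, eyes gives the robot as it stands.
- The arm moves only by the tool jog_arm, never from a script. Its argument "moves" is a list of rows, each an object with "xyz": the shift along the tool's x, y, z in units of 4 cm (1.0 is 4 cm), a list of three; "spin": the turn about the tool's z in units of 5 degrees (1.0 is 5 degrees); "gripper": the opening, from 0 (shut) to 1 (fully open). A call has 1 to 8 rows; each row shifts and turns the commanded pose from where the row before left it, along the tool's axes as they then stand; what a row does not reach is not made up. A row lasts 1/12 s, in which the tool goes at most 41.7 mm and 7.16 degrees, less where a joint would pass 70% of its speed; a pose out of reach is approached as far as the arm can. A call with a number of a shift or a turn outside -1 to 1 is refused whole. A call with a gripper value outside its range is refused whole. The fingers move at their own pace and stop on an object; "squeeze" is the grip in N (left out, the last holds). Time passes only in rows, so rows that do not move let the fingers close. It gives the time, the measured TCP pose, the force, the opening and the grip force at its end, in the units of the state.
- ctrl.state(): the state, without advancing time (a new reading comes with each control period).
- eyes.get_image(name): name is "side" or "top"; returns (picture, depth): 400x640x3 uint8, red, green, blue; 400x640 float32, m along the optical axis (not along the pixel's ray), 0 where there is no reading.
- eyes.camera_model(name): a dict with "vertical_fov" (degrees; the focal length in pixels is half the picture's height over the tangent of half this angle, whatever the lens; pixels are square), "cx", "cy" (the principal point, pixels), "distortion" ([k1, k2, p1, p2, k3] as OpenCV has them; the pictures are not rectified), "pose" (4x4, takes a point from camera to world coordinates). Camera axes: x right, y down, z forward; pixel columns grow to the right and rows downward; lengths in m; the calibration is good to about 2 mm. A picture is of the moment at which its call begins. camera_model takes no time and is no camera call.
- ctrl.sign_off(): hands the job in; it is judged then, once.
Trained networks look in the newest picture that a camera, given by its name, has taken for a name from the list of things; names that differ only in an ending like _2 or _b are one class to them, and where a whole thing is asked for, a point or a joint stands for the part that bears it (a point fixed in the world has none). Each returns a list of dicts, best first, with "score" (0 to 1); they miss things now and then, are a little off and sometimes report something else, mostly with a low value. They report only what shows in the picture. A call takes as long as a camera call. They do not tell look-alikes from the thing itself.
- eyes.boxes_of(camera, label): "point" ([row, column] in pixels, amid what is visible of it).
- eyes.outline_of(camera, label): "mask" (400x640 bool, what is visible of it) and "point" ([row, column] in pixels, amid what is visible of it).
- eyes.mark_of(camera, label): "point" ([row, column] in pixels: a listed point, or the origin of a listed thing).
The state is a dict: "time": time; "joint_positions": joint angles; "joint_velocities": joint speeds; "tau": joint torques, N m; "tcp_pos": TCP position; "eef_rot": TCP orientation; "wrist_force": force on the tool from outside, world axes, zero at the start; "moment": the same for the moment, N m; "grip_width": finger opening in m; "grip_force": force on a finger pad.
Only numpy, scipy, OpenCV 4.12 (cv2) and the standard library are available. Lean on these libraries where they do the work, as an engineer would, in place of code of your own. Each camera call takes 0.05 s, during which the arm holds its last target. There are 200 camera calls.

TASK

The studio lamp's dimmer on the table has lost its knob: pick up the loose black pointer knob, turn it so that its pointer matches the white index mark at the dimmer's D-shaped shaft, and push it fully onto the shaft without forcing it. Then press the knob in against the shaft's spring as far as it goes and finish while still holding it pressed in, as one does to pair the lamp: do not let go. Leave the cup, the brush and the paint tube where they are.

Things in the scene. Friction and masses are not known exactly. Their poses are not given: they have to be found in the camera images.
- knob: loose black push-on knob, about 60 g, standing upright on the table, bore down. A round skirt, 54 mm across, reaches from 0 to 22 mm above the underside; on it a grip bar, from 22 to 44 mm. Origin: centre of the underside; z up, +x the way the pointer (white line on the bar's top and +x end) points.
- knob_grip (a point): middle of the knob's grip bar, 33 mm above its underside; axes as the knob's. The bar is 44 mm long (along x) and 14 mm wide (along y): pinch its two long sides from above.
- knob_bore (a point): closed inner end of the knob's bore, on its axis, 17 mm above the underside; axes as the knob's. The bore is open below, D-shaped, 22.5 mm in diameter, its flat 4.2 mm from the axis on the pointer (+x) side: at least 1.2 mm of play all round the shaft, with a small lead-in. Fully on, this point meets point shaft_tip.
- dimmer: grey lamp dimmer box with an aluminium top panel, 130 mm (x) by 150 mm (y) by 60 mm high, fixed to the table, two black cable glands on its +x side. Origin: centre of its underside. In the middle of the panel is a dark dial plate, 72 mm across and 2 mm thick, that turns together with the shaft.
- dial_mark (a point): the white index mark (14 x 4 mm) on the dial plate, 27.5 mm from the shaft's axis, on the side that the shaft's flat faces.
- shaft_tip (a point): centre of the top of the upright steel D-shaft, 84.5 mm above the table at rest, 24.5 mm above the panel. Diameter 20 mm, flat 3 mm from the axis, 2 mm chamfer. Axes: z up, +x the way the flat faces (to the white mark). It turns stiffly (0.05 N m); its starting angle is its own, not the box's. The knob goes on when its x points the way this x does, within about 0.12 rad.
- shaft (a joint): how far the shaft is pressed down into the dimmer: 0 at rest, 0.005 m at the stop. A spring pushes back with 3 N at first and 9 N at the stop. At the stop the knob fully on it has its underside 62.5 mm above the table.
- cup: white plastic cup, 83 mm across and 106 mm high, light; leave it alone. Origin: centre of its underside.
- brush: artist's brush lying on the table, 199 mm long (along y), 22 mm wide; leave it alone. Origin: on the table below its middle.
- tube: paint tube lying on the table, 193 mm long (along y), 53 mm wide, 36 mm high; leave it alone. Origin: on the table below its middle.
There are look-alikes about, which are no part of the job. Of the things that look like the dimmer, the smaller one is meant. Several things have the shape of the knob; the one meant has the colours described above.

How it is judged:
On the way, in this order (a step that is already met when the one before it is completed fails the run):
1. the knob is picked up: lifted clear of the table in the fingers (height (world z) of knob above 0.03 m and contact force between the fingers and knob above 1 N), for 0.2 s.
2. the knob is on the D-shaft, keyed to it, its underside at least 13 mm below the shaft's tip (z of knob in the frame of shaft_tip below -0.013 m and horizontal distance between knob and shaft_tip below 0.004 m and angle between the x axis of knob and the x axis of shaft_tip, either way round below 0.3 rad), for 0.1 s.
At the end, for the whole second after the job is handed in: The knob is fully on the D-shaft (underside at least 15 mm of 17 mm below the shaft's tip, within 4 mm of its axis, keyed within 0.3 rad, upright within 0.15 rad), and the fingers are still on it and keep the shaft pressed in by at least 3.5 mm of its 5 mm through the last second (z of knob in the frame of shaft_tip below -0.015 m and horizontal distance between knob and shaft_tip below 0.004 m and angle between the x axis of knob and the x axis of shaft_tip, either way round below 0.3 rad and angle between knob's own z axis and vertical below 0.15 rad and value of joint shaft above 0.0035 m and contact force between the fingers and knob above 1 N); the arm keeps its last pose, push and grip.
It fails at once if the knob is forced against the dimmer with more than 40 N (contact force between knob and dimmer above 40 N).
It fails at once if the cup is disturbed (moved over 30 mm) (distance of cup from where it was at the start of the episode above 0.03 m).
It fails at once if the brush is disturbed (moved over 30 mm) (distance of brush from where it was at the start of the episode above 0.03 m).
It fails at once if the paint tube is disturbed (moved over 30 mm) (distance of tube from where it was at the start of the episode above 0.03 m).
It also fails if it takes over 42 s, if anything falls off the work surface, if the arm or the gripper's body presses on something with over 40 N, if the wrist force passes 120 N, or if a joint passes its speed limit or range.

## Working session

There is one attempt and no reset: what is moved stays moved. The work goes in short steps, Python scripts to look and compute and a tool call to move; the robot and the scene stay as the last step left them, time stands still between calls to the robot, and variables do not carry over. Pictures are saved under pics/ and viewed, at most 10 in all, crops included, and the job is handed in when it is done.

Besides the shell and the picture viewer there is one more tool, called after "Call:" as name(argument=value, ...) on one line, values as JSON. jog_arm: Moves the arm, as the interface text tells. Shifts and turns lie within -1 to 1; 1 stands for 4 cm of shift or 5 degrees of turn. Its arguments: {"type":"object","properties":{"moves":{"type":"array","items":{"type":"object","properties":{"xyz":{"type":"array","items":{"type":"number","minimum":-1,"maximum":1}},"spin":{"type":"number","minimum":-1,"maximum":1},"gripper":{"type":"number"}}}},"squeeze":{"type":"number"}},"required":["moves"]}

```bash
mkdir -p pics
cat > h.py <<'E'
import numpy as np,cv2
from station import ctrl,eyes
def cam(n):
    m=eyes.camera_model(n);f=200/np.tan(np.radians(m["vertical_fov"])/2)
    return np.array([[f,0,m["cx"]],[0,f,m["cy"]],[0,0,1.]]),np.array(m["distortion"],float),np.array(m["pose"])
def ray(n,uv):
    K,d,T=cam(n);p=cv2.undistortPoints(np.array(uv,float).reshape(-1,1,2),K,d).reshape(-1,2)
    return np.c_[p,np.ones(len(p))]@T[:3,:3].T,T[:3,3]
def at_z(n,uv,z):
    r,o=ray(n,uv);return o+r*((z-o[2])/r[:,2])[:,None]
def at_d(n,uv,D):
    r,o=ray(n,uv);uv=np.array(uv).reshape(-1,2).round().astype(int);return o+r*D[uv[:,1],uv[:,0]][:,None]
def proj(n,P):
    K,d,T=cam(n);Ti=np.linalg.inv(T);return cv2.projectPoints(np.array(P,float).reshape(-1,3),cv2.Rodrigues(Ti[:3,:3])[0],Ti[:3,3],K,d)[0].reshape(-1,2)
E
python3 - <<'E'
from h import *
np.set_printoptions(precision=3,suppress=True)
ims=[]
for n in("top","side"):
    I,D=eyes.get_image(n);np.savez(f"{n}.npz",I=I,D=D);cv2.imwrite(f"pics/{n}0.png",I[:,:,::-1])
    print(n,cam(n)[2])
    for l in("knob","dimmer","shaft_tip","dial_mark"):
        for r in eyes.mark_of(n,l)[:4]:
            p=r["point"];print(l,round(r["score"],2),np.round(p),at_d(n,[[min(p[1],639),min(p[0],399)]],D)[0])
s=ctrl.state();print(s)
E
```

```text
top [[-0.056 -0.842  0.536 -0.408]
 [-0.998  0.05  -0.027  0.019]
 [-0.004 -0.537 -0.843  1.488]
 [ 0.     0.     0.     1.   ]]
knob 0.57 [199. 274.] [0.548 0.13  0.026]
knob 0.53 [191. 199.] [0.572 0.386 0.064]
dimmer 0.81 [277. 252.] [0.229 0.192 0.083]
dial_mark 0.42 [172. 279.] [ 0.685  0.111 -0.   ]
side [[-0.999 -0.041  0.03   0.475]
 [-0.046  0.472 -0.88   0.922]
 [ 0.022 -0.881 -0.473  0.585]
 [ 0.     0.     0.     1.   ]]
knob 0.93 [254. 300.] [0.557 0.156 0.013]
knob 0.88 [230. 316.] [0.523 0.044 0.016]
knob 0.64 [244. 251.] [0.695 0.109 0.002]
knob 0.22 [241. 298.] [0.564 0.139 0.039]
dimmer 0.89 [200. 310.] [ 0.549 -0.09   0.039]
dimmer 0.68 [275. 410.] [0.305 0.3   0.077]
shaft_tip 0.66 [237. 419.] [0.276 0.211 0.115]
shaft_tip 0.54 [178. 307.] [ 0.569 -0.202  0.059]
shaft_tip 0.18 [169. 333.] [ 0.482 -0.391  0.016]
shaft_tip 0.16 [245. 253.] [0.685 0.124 0.01 ]
dial_mark 0.64 [243. 398.] [0.319 0.194 0.084]
dial_mark 0.48 [186. 304.] [ 0.574 -0.143  0.061]
{'time': 0.5, 'joint_positions': array([-1.362,  0.313,  0.046,  1.304, -0.   ,  1.431]), 'joint_velocities': array([0.001, 0.   , 0.001, 0.001, 0.001, 0.002]), 'tau': array([ -0.001, -48.   ,  29.853,   0.002,  -0.   ,   0.   ]), 'tcp_pos': array([ 0.197, -0.54 ,  0.227]), 'eef_rot': array([ 3.094,  0.545, -0.   ]), 'wrist_force': array([-0.385,  0.181, -1.034]), 'moment': array([ 0.03 , -0.063, -0.018]), 'grip_force': 0.0, 'grip_width': 0.0860659487189733}
```

View pics/top0.png

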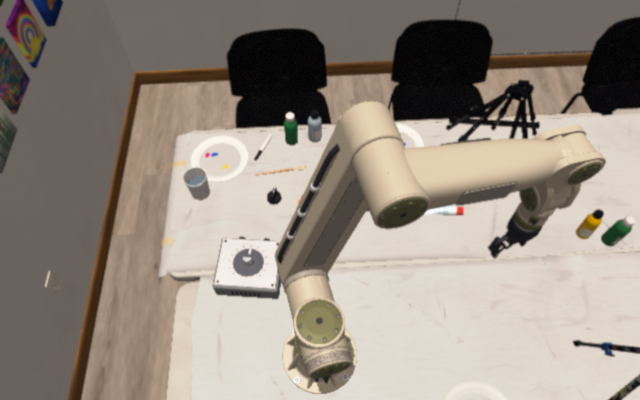

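View pics/side0.png

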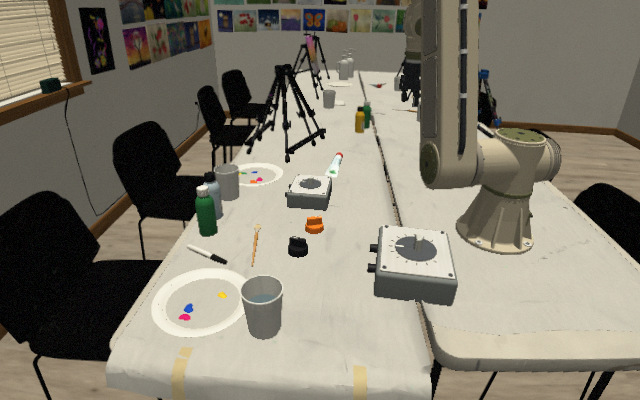

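Candidates in the side view:
- **Knobs:** black at (298,245) and orange at (314,225). Black is meant.
- **Dimmers:** large at (415,265), with its panel at z≈0.083, and small at (310,190), with its panel at z≈0.06. The small one is meant.

The top view shows the black knob at (274,196), and the arm hides the small dimmer. I'll check both choices in one crop.

Run:
```python
from h import *
I=np.load("side.npz")["I"][:,:,::-1]
a=cv2.resize(I[165:215,280:340],None,fx=6.6,fy=6.6,interpolation=cv2.INTER_CUBIC)
b=cv2.resize(I[212:262,280:340],None,fx=6.6,fy=6.6,interpolation=cv2.INTER_CUBIC)
cv2.imwrite("pics/crop1.png",np.hstack([a,b]))
print(cam("side")[0],cam("top")[0])
```

```text
[[368.75537245   0.         322.48570252]
 [  0.         368.75537245 199.67768654]
 [  0.           0.           1.        ]] [[494.70862946   0.         318.50035258]
 [  0.         494.70862946 203.0513534 ]
 [  0.           0.           1.        ]]
```

View pics/crop1.png

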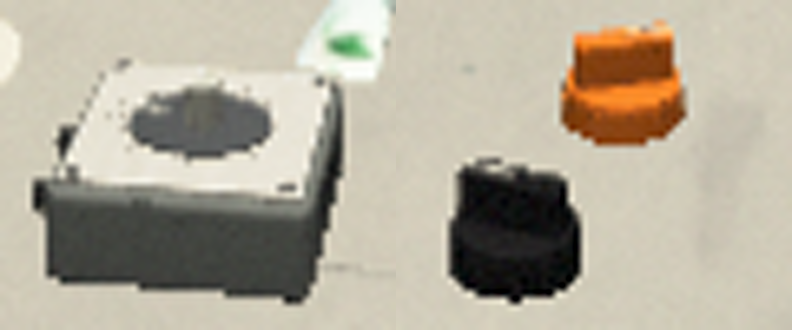

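Confirmed: the small dimmer is left, with a dark dial and a faint white mark on its far-left side near side px (304,181). The black knob's white line is at its left (+x world) end, px (298,237). Next I'll fit the knob's silhouette in both cameras.

```bash
cat >> h.py <<'E'
from scipy.optimize import minimize
S=8
def cyl(x,y,z0,z1,r):
    a=np.linspace(0,2*np.pi,48,endpoint=False);return np.array([[x+r*np.cos(t),y+r*np.sin(t),z] for z in(z0,z1) for t in a])
def bar(x,y,w,z0,z1,l=.022,b=.007):
    c,s=np.cos(w),np.sin(w);return np.array([[x+c*i*l-s*j*b,y+s*i*l+c*j*b,z] for z in(z0,z1) for i in(1,-1) for j in(1,-1)])
def sil(n,parts,win):
    u0,v0,u1,v1=win;m=np.zeros(((v1-v0)*S,(u1-u0)*S),np.uint8)
    for P in parts:
        q=((proj(n,P)-[u0,v0]+.5)*S).astype(np.float32);cv2.fillConvexPoly(m,cv2.convexHull(q).round().astype(np.int32),1)
    return cv2.resize(m.astype(np.float32),(u1-u0,v1-v0),interpolation=cv2.INTER_AREA)
def fit_knob(n,mask,win,x0,z=0.,yaw0s=np.arange(0,np.pi,np.pi/8)):
    M=mask[win[1]:win[3],win[0]:win[2]].astype(np.float32)
    f=lambda p:np.abs(sil(n,[cyl(p[0],p[1],z,z+.022,.027),bar(p[0],p[1],p[2],z+.022,z+.044)],win)-M).sum()
    best=None
    for w in yaw0s:
        r=minimize(f,[*x0,w],method="Nelder-Mead",options=dict(initial_simplex=np.array([[x0[0],x0[1],w],[x0[0]+.01,x0[1],w],[x0[0],x0[1]+.01,w],[x0[0],x0[1],w+.3]]),xatol=1e-4,fatol=.01))
        if best is None or r.fun<best.fun:best=r
    return best.x,best.fun,M.sum()
E
python3 - <<'E'
from h import *
np.set_printoptions(precision=4,suppress=True)
for n,c in(("side",(298,245)),("top",(274,196))):
    I=np.load(n+".npz")["I"].astype(int);win=(c[0]-18,c[1]-18,c[0]+18,c[1]+18)
    g=I.max(2);m=(g<85)
    # fill holes (white line)
    mm=cv2.morphologyEx(m.astype(np.uint8),cv2.MORPH_CLOSE,np.ones((3,3),np.uint8))
    print(n,fit_knob(n,mm,win,(.555,.14)))
    w=I[win[1]:win[3],win[0]:win[2]].min(2)
    print("\n".join("".join("#" if v<50 else "+" if v<90 else "o" if v<130 else "." for v in r) for r in w))
E
```

```text
side (array([0.5655, 0.1294, 2.4919]), np.float64(59.40625), np.float32(331.0))
.........................+##########
.........................+##########
.........................###########
.........................+##########
..........................##########
............................########
..............................######
....................................
....................................
............oooo....................
..........+o+o...ooo................
.........o###+++oo##+++oo...........
.........o###############+..........
.........o################..........
.........o################..........
.........o################..........
.........+################+.........
.........+#################o........
........o##################+........
........+###################........
........+###################........
........+###################........
........+###################........
........+###################........
........+###################........
........+###################........
........+###################........
.........+###########
[... 859 characters left out ...]
(p[0],p[1],z,z+.022,.027),bar(p[0],p[1],p[2],z+.022,z+.044)],win)-M).sum()
                      ~~~^^^^^^^^^^^^^^^^^^^^^^^^^^^^^^^^^^^^^^^^^^^^^^^^^^^^^^^^^^^^^^^^^^^^^^^^
  File "h.py", line 24, in sil
    q=((proj(n,P)-[u0,v0]+.5)*S).astype(np.float32);cv2.fillConvexPoly(m,cv2.convexHull(q).round().astype(np.int32),1)
        ~~~~^^^^^
  File "h.py", line 14, in proj
    K,d,T=cam(n);Ti=np.linalg.inv(T);return cv2.projectPoints(np.array(P,float).reshape(-1,3),cv2.Rodrigues(Ti[:3,:3])[0],Ti[:3,3],K,d)[0].reshape(-1,2)
          ~~~^^^
  File "h.py", line 4, in cam
    m=eyes.camera_model(n);f=200/np.tan(np.radians(m["vertical_fov"])/2)
ValueError: time passes only in moves, steps and waits
```

```bash
sed -i 's/^def cam(n):/from functools import lru_cache\n@lru_cache\ndef cam(n):/' h.py
python3 - <<'E'
from h import *
np.set_printoptions(precision=4,suppress=True)
for n,c in(("side",(298,245)),("top",(274,196))):
    I=np.load(n+".npz")["I"].astype(int);win=(c[0]-18,c[1]-18,c[0]+18,c[1]+18)
    m=(I.max(2)<95)
    mm=cv2.morphologyEx(m.astype(np.uint8),cv2.MORPH_CLOSE,np.ones((3,3),np.uint8))
    k,L,st,ce=cv2.connectedComponentsWithStats(mm);l=L[c[1],c[0]];mm=(L==l)
    x0=at_z(n,[ce[l]],.02)[0,:2]
    r=fit_knob(n,mm,win,x0);print(n,x0,r)
    p=r[0];M=sil(n,[cyl(p[0],p[1],0,.022,.027),bar(p[0],p[1],p[2],.022,.044)],win)
    w=mm[win[1]:win[3],win[0]:win[2]]
    if 1:print("\n".join("".join(".+-#"[int(a)*1+2*int(b>.5)] for a,b in zip(r,q)) for r,q in zip(w[4:-4],M[4:-4])))
I=np.load("top.npz")["I"].astype(int);print(I[182:206,262:286].max(2))
E
```

```text
side [0.5644 0.1386] (array([0.5655, 0.1287, 2.5388]), np.float64(51.171875), np.float32(341.0))
....................................
....................................
....................................
............---.....................
...........------...................
..........---------.................
..........#----------...............
..........#############.............
..........###############+..........
..........################..........
..........################..........
.........-################-.........
........-##################-........
........-##################-........
........-###################........
........####################........
........####################........
........####################........
........####################........
........####################........
........####################........
........####################........
........####################........
.........##################.........
..........################..........
...........-############............
..............---##---..............
....
[... 2889 characters left out ...]
26 227 226 210 120  44  36  29  20  18  19  25  37  42  41  37  34
   86 169 218 226 226 226]
 [225 226 226 225 211 132  57  33  29  28  26  20  26  41  40  35  32  49
  123 201 224 227 226 227]
 [227 226 226 225 218 172 105  50  30  28  27  26  25  29  30  29  48 103
  169 217 225 227 226 226]
 [226 226 226 225 223 210 166 103  50  28  24  26  26  27  28  47 104 165
  210 223 226 225 225 226]
 [226 226 225 226 226 223 210 166 108  84  76  59  77  82  85 108 168 212
  224 225 226 226 226 225]
 [224 225 225 225 226 226 224 210 177 165 153 128 153 164 165 177 210 224
  226 225 227 226 226 226]
 [225 225 224 224 225 225 224 222 218 216 207 191 208 218 218 219 224 226
  226 226 227 226 225 225]]
```

Run:
```python
from h import *
np.set_printoptions(precision=4,suppress=True,linewidth=200)
for n,c in(("side",(298,245)),("top",(274,196))):
    f=np.load(n+".npz");D=f["D"];I=f["I"].astype(float)
    v,u=np.mgrid[c[1]-16:c[1]+18,c[0]-16:c[0]+16]
    P=at_d(n,np.c_[u.ravel(),v.ravel()],D);z=P[:,2].reshape(u.shape)*1000
    print(n);print("\n".join("".join("%3d"%round(a) for a in r) for r in z))
    q=P[(P[:,2]>.039)&(P[:,2]<.05)];print(len(q),q.mean(0),"sd",np.linalg.svd(q[:,:2]-q[:,:2].mean(0)))if len(q)>3 else 0
    # soft alpha
    g=I.max(2);al=np.clip((226-g)/(226-40),0,1)
    if n=="side": al=np.clip((I[...,0]*0+205-g)/(165),0,1)
    win=(c[0]-16,c[1]-16,c[0]+14,c[1]+18)
    print(I[c[1]-16,c[0]-16:c[0]+16].max(1))
    for w in [-.6,-.45,-.3,-.15,0,.15,.3]:
        M=al[win[1]:win[3],win[0]:win[2]]
        F=lambda p:np.square(sil(n,[cyl(p[0],p[1],0,.022,.027),bar(p[0],p[1],w,.022,.044)],win)-M).sum()
        r=minimize(F,[.565,.131],method="Nelder-Mead",options=dict(initial_simplex=np.array([[.565,.131],[.572,.131],[.565,.138]]),xatol=1e-4));print(w,r.x,r.fun)
```

```text
side
  8  5  5  6  6  7  5  6  5  9  5  5  6  5  7  5  4  4  4  5  3  5585  8  9 13 15 16 17 17 19 18
  7  7  4  6  5  5  4  5  7  4  6  7  4  5  6  4  4  4  3  5  4  5  2  4  9  9 11 15 16 15 16 17
  4  5  5  6  5  7  4  4  5  6  4  5  6  8  5  6  5  6  6  6  5  3  4  4  6  8  8 11 10 10 13 12
  5  7  6  6  5  4  4  4  5  8  5  4  5  5  5  5  6  4  4  5  6  5  4  4  6  3  8  6  8  9  9 10
  6  6  4  4  8  6  7  7  6  4  5  5  5  7  5  4  6  5  7  5  6  4  4  4  4  7  5  7  4  4  7  7
  4  6  6  4  6  5  5  7  6  6  5  3  6  7  3  5  5  6  3  7  7  4  4  5  6  3  4  3  4  3  4  4
  5  6  6  5  6585  5  4  6  5  5  4  5  4  4  6  5  6  4  4  4  6  4  4  4  6  5  4  5  5  3  6
  6  5  6  4  7  6  5  8 45 45 43 44 45 44  7  5  4  5  4  5  4  5  4  6  4  5  5  5  5  4  5  7
  6  4  6  6  6  4  6  5 45 45 46 44 45 44 43 44 44 45  6  6  4  6  4  5  5  3  4  5  5  4  5  6
  6  2  3  6  7  6  6 43 44 44 46 44 43 43 44 43 45 45 45 42 45 43 43  5  6  5  6  6  4  4  5  6
  6  7  6  4  5  7  4 39 41 40 44 43 44 44 45 44 43 44 45 43 45 45 44 44  6  4  3  5  5  3  5  4
  6  5  8  5  5  5  3 37 38 
[... 6808 characters left out ...]
58, -0.0348, -0.0055],
       [ 0.2227,  0.0654,  0.0447, ..., -0.0382,  0.9593, -0.0411],
       [ 0.2168,  0.1883,  0.0332, ..., -0.0104, -0.0428,  0.9424]], shape=(41, 41)), S=array([0.0861, 0.0287]), Vh=array([[-0.9589,  0.2838],
       [-0.2838, -0.9589]]))
[227. 227. 227. 227. 227. 227. 227. 227. 227. 227. 227. 227. 227. 227. 226. 227. 227. 227. 227. 227. 226. 226. 227. 226. 226. 226. 226. 226. 227. 226. 226. 226.]
-0.6 [0.5669 0.1309] 25.639872028422722
-0.45 [0.5668 0.1305] 25.97744500809342
-0.3 [0.5663 0.1305] 25.601276808328638
-0.15 [0.5667 0.1297] 26.952571541191542
0 [0.5679 0.13  ] 27.667415291191535
0.15 [0.5668 0.1306] 28.66664611696439
0.3 [0.5672 0.1309] 29.663661300936162
```

The depth pictures give the knob at about (0.565, 0.130), with the pointer yaw at −0.28 in both cameras. I'll work out the rows to hover above it.

```bash
cat >> h.py <<'E'
def plan(goal,yaw,nrow,spinfirst=True):
    """rows to bring the tool to goal with tool-x yaw; straight line"""
    s=ctrl.state();R=cv2.Rodrigues(np.array(s["eef_rot"]))[0];p=np.array(s["tcp_pos"]);y0=np.arctan2(R[1,0],R[0,0])
    dy=yaw-y0;d=(np.array(goal)-p)/nrow/.04;sp=-np.degrees(dy)/nrow/5
    print("t",round(s["time"],2),"p",p.round(4),"yaw",round(y0,4),"tilt",R[:,2].round(3),"F",np.round(s["wrist_force"],1),"grip",round(s["grip_width"],4),round(s["grip_force"],1),"j6",round(s["joint_positions"][5],2))
    for k in range(nrow):
        a=y0+dy*k/nrow
        print('{"xyz":[%.2f,%.2f,%.2f],"spin":%.2f,"gripper":1},'%(d[0]*np.cos(a)+d[1]*np.sin(a),d[0]*np.sin(a)-d[1]*np.cos(a),-d[2],sp),end="\n" if k%8==7 else "")
    print()
E
python3 -c "
from h import *
plan([.565,.13,.2],-.28+np.pi,30)"
```

```text
t 0.5 p [ 0.1965 -0.5404  0.2267] yaw 0.3488 tilt [ 0. -0. -1.] F [-0.4  0.2 -1. ] grip 0.0861 0.0 j6 1.43
{"xyz":[0.48,-0.42,0.02],"spin":-0.96,"gripper":1},{"xyz":[0.51,-0.38,0.02],"spin":-0.96,"gripper":1},{"xyz":[0.54,-0.33,0.02],"spin":-0.96,"gripper":1},{"xyz":[0.57,-0.29,0.02],"spin":-0.96,"gripper":1},{"xyz":[0.59,-0.24,0.02],"spin":-0.96,"gripper":1},{"xyz":[0.61,-0.19,0.02],"spin":-0.96,"gripper":1},{"xyz":[0.62,-0.14,0.02],"spin":-0.96,"gripper":1},{"xyz":[0.63,-0.08,0.02],"spin":-0.96,"gripper":1},
{"xyz":[0.64,-0.03,0.02],"spin":-0.96,"gripper":1},{"xyz":[0.64,0.02,0.02],"spin":-0.96,"gripper":1},{"xyz":[0.63,0.08,0.02],"spin":-0.96,"gripper":1},{"xyz":[0.62,0.13,0.02],"spin":-0.96,"gripper":1},{"xyz":[0.61,0.18,0.02],"spin":-0.96,"gripper":1},{"xyz":[0.59,0.23,0.02],"spin":-0.96,"gripper":1},{"xyz":[0.57,0.28,0.02],"spin":-0.96,"gripper":1},{"xyz":[0.55,0.33,0.02],"spin":-0.96,"gripper":1},
{"xyz":[0.52,0.37,0.02],"spin":-0.96,"gripper":1},{"xyz":[0.49,0.41,0.02],"spin":-0.96,"gripper":1},{"xyz":[0.45,0.45,0.02],"spin":-0.96,"gripper":1},{"xyz":[0.41,0.49,0.02],"spin":-0.96,"gripper":1},{"xyz":[0.37,0.52,0.02],"spin":-0.96,"gripper":1},{"xyz":[0.32,0.55,0.02],"spin":-0.96,"gripper":1},{"xyz":[0.28,0.57,0.02],"spin":-0.96,"gripper":1},{"xyz":[0.23,0.60,0.02],"spin":-0.96,"gripper":1},
{"xyz":[0.18,0.61,0.02],"spin":-0.96,"gripper":1},{"xyz":[0.12,0.63,0.02],"spin":-0.96,"gripper":1},{"xyz":[0.07,0.63,0.02],"spin":-0.96,"gripper":1},{"xyz":[0.02,0.64,0.02],"spin":-0.96,"gripper":1},{"xyz":[-0.04,0.64,0.02],"spin":-0.96,"gripper":1},{"xyz":[-0.09,0.63,0.02],"spin":-0.96,"gripper":1},
```

Call:
jog_arm(moves=[{"xyz": [0.48, -0.42, 0.02], "spin": -0.96, "gripper": 1}, {"xyz": [0.51, -0.38, 0.02], "spin": -0.96, "gripper": 1}, {"xyz": [0.54, -0.33, 0.02], "spin": -0.96, "gripper": 1}, {"xyz": [0.57, -0.29, 0.02], "spin": -0.96, "gripper": 1}, {"xyz": [0.59, -0.24, 0.02], "spin": -0.96, "gripper": 1}, {"xyz": [0.61, -0.19, 0.02], "spin": -0.96, "gripper": 1}, {"xyz": [0.62, -0.14, 0.02], "spin": -0.96, "gripper": 1}, {"xyz": [0.63, -0.08, 0.02], "spin": -0.96, "gripper": 1}])

```text
time: 1.17
tcp_pos: [0.2949, -0.3607, 0.2204]
eef_rot: [2.739, 1.537, 0.0]
wrist_force: [-0.0, -0.1, 0.1]
grip_width: 0.0859
grip_force: 0.0
```

Call:
jog_arm(moves=[{"xyz": [0.64, -0.03, 0.02], "spin": -0.96, "gripper": 1}, {"xyz": [0.64, 0.02, 0.02], "spin": -0.96, "gripper": 1}, {"xyz": [0.63, 0.08, 0.02], "spin": -0.96, "gripper": 1}, {"xyz": [0.62, 0.13, 0.02], "spin": -0.96, "gripper": 1}, {"xyz": [0.61, 0.18, 0.02], "spin": -0.96, "gripper": 1}, {"xyz": [0.59, 0.23, 0.02], "spin": -0.96, "gripper": 1}, {"xyz": [0.57, 0.28, 0.02], "spin": -0.96, "gripper": 1}, {"xyz": [0.55, 0.33, 0.02], "spin": -0.96, "gripper": 1}])

```text
time: 1.83
tcp_pos: [0.3936, -0.1824, 0.2141]
eef_rot: [2.081, 2.353, -0.0]
wrist_force: [-0.3, 0.1, -0.2]
grip_width: 0.0855
grip_force: 0.0
```

Call:
jog_arm(moves=[{"xyz": [0.52, 0.37, 0.02], "spin": -0.96, "gripper": 1}, {"xyz": [0.49, 0.41, 0.02], "spin": -0.96, "gripper": 1}, {"xyz": [0.45, 0.45, 0.02], "spin": -0.96, "gripper": 1}, {"xyz": [0.41, 0.49, 0.02], "spin": -0.96, "gripper": 1}, {"xyz": [0.37, 0.52, 0.02], "spin": -0.96, "gripper": 1}, {"xyz": [0.32, 0.55, 0.02], "spin": -0.96, "gripper": 1}, {"xyz": [0.28, 0.57, 0.02], "spin": -0.96, "gripper": 1}, {"xyz": [0.23, 0.6, 0.02], "spin": -0.96, "gripper": 1}])

```text
time: 2.5
tcp_pos: [0.4915, -0.003, 0.2076]
eef_rot: [1.191, 2.906, -0.0]
wrist_force: [1.4, -0.2, 0.3]
grip_width: 0.0854
grip_force: 0.0
```

Call:
jog_arm(moves=[{"xyz": [0.18, 0.61, 0.02], "spin": -0.96, "gripper": 1}, {"xyz": [0.12, 0.63, 0.02], "spin": -0.96, "gripper": 1}, {"xyz": [0.07, 0.63, 0.02], "spin": -0.96, "gripper": 1}, {"xyz": [0.02, 0.64, 0.02], "spin": -0.96, "gripper": 1}, {"xyz": [-0.04, 0.64, 0.02], "spin": -0.96, "gripper": 1}, {"xyz": [-0.09, 0.63, 0.02], "spin": -0.96, "gripper": 1}])

```text
time: 3.0
tcp_pos: [0.5654, 0.1311, 0.2027]
eef_rot: [0.431, 3.112, -0.0]
wrist_force: [-0.0, 0.1, 0.9]
grip_width: 0.0852
grip_force: 0.0
```

Run:
```python
from h import *
plan([.565,.13,.1],-.28+np.pi,4)
I,D=eyes.get_image("top");np.savez("top1.npz",I=I,D=D)
I2,D2=eyes.get_image("side");np.savez("side1.npz",I=I2,D=D2)
u,v=proj("top",[[.56,-.17,.06]])[0].astype(int);print(u,v)
a=cv2.resize(I[max(v-35,0):v+35,u-35:u+35,::-1],(550,550),interpolation=cv2.INTER_CUBIC)
cv2.imwrite("pics/top1.png",a)
```

```text
t 3.0 p [0.5654 0.1311 0.2027] yaw 2.8664 tilt [ 0. -0. -1.] F [-0.   0.1  0.9] grip 0.0852 0.0 j6 0.36
{"xyz":[0.00,-0.01,0.64],"spin":0.01,"gripper":1},{"xyz":[0.00,-0.01,0.64],"spin":0.01,"gripper":1},{"xyz":[0.00,-0.01,0.64],"spin":0.01,"gripper":1},{"xyz":[0.00,-0.01,0.64],"spin":0.01,"gripper":1},
358 186
```

View pics/top1.png

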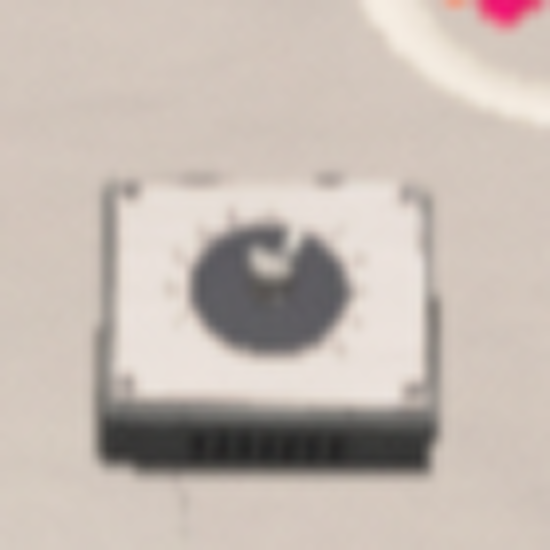

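The top crop shows the uncovered small dimmer. The dial centre is near crop (270,290), the steel shaft leans up from it, and the white mark is at crop (292,240), which is top px ≈(360,181). I'll measure the dial centre and mark in both views.

```bash
cat > dial.py <<'E'
from h import *
np.set_printoptions(precision=4,suppress=True)
def dial(n,I,z=.062,c0=(.56,-.155)):
    g=I.astype(float).mean(2)
    v,u=np.mgrid[0:400,0:640];uv=np.c_[u.ravel(),v.ravel()]
    W=at_z(n,uv,z).reshape(400,640,3)
    near=np.hypot(W[...,0]-c0[0],W[...,1]-c0[1])<.05
    G=cv2.resize(g.astype(np.float32),None,fx=1,fy=1)
    dk,lt=np.percentile(g[near],[15,85]);al=np.clip((lt-g)/(lt-dk),0,1)
    vs,us=np.where(near);win=(us.min(),vs.min(),us.max()+1,vs.max()+1)
    def F(p):
        s=sil(n,[cyl(p[0],p[1],z,z,.036)],win);A=al[win[1]:win[3],win[0]:win[2]]
        w=W[win[1]:win[3],win[0]:win[2]];rr=np.hypot(w[...,0]-p[0],w[...,1]-p[1])
        return (np.square(s-A)*((rr>.031)&(rr<.043))).sum()
    best=min((minimize(F,[c0[0]+a,c0[1]+b],method="Nelder-Mead",options=dict(initial_simplex=np.array([[c0[0]+a,c0[1]+b],[c0[0]+a+.005,c0[1]+b],[c0[0]+a,c0[1]+b+.005]]),xatol=1e-5)) for a in(-.006,0,.006) for b in(-.006,0,.006)),key=lambda r:r.fun)
    return best.x,best.fun,(dk,lt),W,g
E
python3 - <<'E'
from dial import *
for n in("top","side"):
    I=np.load(n+"1.npz")["I"]
    D=np.load(n+"1.npz")["D"]
    v,u=np.mgrid[160:215,280:400];P=at_d(n,np.c_[u.ravel(),v.ravel()],D)
    q=P[(abs(P[:,2]-.06)<.008)&(abs(P[:,0]-.56)<.1)&(abs(P[:,1]+.16)<.12)]
    r=cv2.minAreaRect((q[:,:2]*1000).astype(np.float32));print("panel",r,np.median(q[:,2]))
    c0=tuple(np.array(r[0])/1000)
    x,f,th,W,g=dial(n,I,c0=c0);print(n,x,f,th)
    rr=np.hypot(W[...,0]-x[0],W[...,1]-x[1]);an=np.arctan2(W[...,1]-x[1],W[...,0]-x[0])
    for lo,hi in((.0215,.0335),(.024,.031)):
        m=(rr>lo)&(rr<hi)&(abs(an)<1.6);w=np.clip(g-th[0]-25,0,None)*m
        print("mark yaw",(w*an).sum()/w.sum(),"r",(w*rr).sum()/w.sum(),"spread",np.sqrt((w*(an-(w*an).sum()/w.sum())**2).sum()/w.sum()))
    vs,us=np.where(rr<.037);print(g[vs.min():vs.max()+1,us.min():us.max()+1].astype(int))
    for l in("dial_mark","shaft_tip"):
        for k in eyes.mark_of(n,l)[:3]:
            pt=k["point"];print(l,round(k["score"],2),np.round(pt,1),at_z(n,[pt[::-1]],.062 if l=="dial_mark" else .0845)[0])
E
```

```text
panel ((552.36962890625, -164.0113525390625), (147.4682159423828, 133.05662536621094), 85.3057861328125) 0.0597026634192519
top [ 0.5565 -0.163 ] 6.697218043586602 (np.float64(94.66666666666667), np.float64(223.66666666666666))
mark yaw -0.40895392180922174 r 0.02878670513966322 spread 0.3110918458158408
mark yaw -0.5286826454039153 r 0.02820475303466496 spread 0.07732227041936916
[[220 213 217 218 207 181 180 177 165 160 158 165 188 213 215 216 220 222
  221 217 221]
 [219 202 200 194 176 146 130 121 114 110 112 118 158 206 192 185 199 213
  212 213 221]
 [218 199 174 148 123 108  99  98 103 100  96 108 160 199 159 133 154 188
  206 218 224]
 [217 188 145 112  98  92  94 109 137 130 113 124 162 172 126 101 116 151
  191 217 224]
 [206 159 114  96  92  92  94 120 169 174 159 153 155 133 104  94  98 115
  154 197 218]
 [180 128  98  93  93  94  95 117 169 193 191 181 158 114  95  94  95  97
  117 163 207]
 [152 104  93  93  94  94  93 104 139 170 176 172 150 109  92  94  93  93
   99 137 198]
 [142  97  94  94  94  94  94  92 103 120 128 126 111  92  92  94  95  92
   95 122 181]
 [13
[... 2138 characters left out ...]
  94  94  95  93  95  96  97  95  94  99  94  96  96  94  98  96
   95  97  98 100 220]
 [224 167  80  83  95  94  94  97  94  95  94  94  97  95  96  95  96  93
   94  90  86 212 223]
 [192 216 209 208 103  76  81  91  94  98  93  94  93  95  94  91  89  89
   88 214 213 226 227]
 [218 223 222 225 217 214 214 172 170  84  83  82  82  82  83 172 214 215
  211 194 227 225 227]]
dial_mark 0.65 [178.1 310.6] [ 0.5556 -0.2     0.062 ]
dial_mark 0.57 [244.2 396.5] [0.3153 0.1661 0.062 ]
dial_mark 0.52 [181.6 301.9] [ 0.582  -0.1702  0.062 ]
shaft_tip 0.69 [236.2 419.7] [0.26   0.1603 0.0845]
shaft_tip 0.46 [177.  309.8] [ 0.5553 -0.1599  0.0845]
shaft_tip 0.26 [248.8 298.4] [0.5514 0.234  0.0845]
```

Call:
jog_arm(moves=[{"xyz": [0, -0.02, 0.9], "gripper": 0.6}, {"xyz": [0, -0.02, 0.9], "gripper": 0.6}, {"xyz": [0, 0, 0.9], "gripper": 0.6}, {"xyz": [0, 0, 0.6], "gripper": 0.6}, {"xyz": [0, 0, 0.5], "gripper": 0.6}, {"xyz": [0, 0, 0], "gripper": 0.6}])

```text
schema error: expected keys xyz, spin, gripper
```

Call:
jog_arm(moves=[{"xyz": [0, -0.02, 0.9], "spin": 0, "gripper": 0.6}, {"xyz": [0, 0, 0.9], "spin": 0, "gripper": 0.6}, {"xyz": [0, 0, 0.9], "spin": 0, "gripper": 0.6}, {"xyz": [0, 0, 0.6], "spin": 0, "gripper": 0.6}, {"xyz": [0, 0, 0.34], "spin": 0, "gripper": 0.6}, {"xyz": [0, 0, 0.3], "spin": 0, "gripper": 0.6}, {"xyz": [0, 0, 0], "spin": 0, "gripper": 0.6}])

```text
time: 3.88
tcp_pos: [0.5622, 0.1276, 0.0426]
eef_rot: [-0.441, -3.106, 0.002]
wrist_force: [-1.0, 0.6, 0.4]
grip_width: 0.051
grip_force: 0.0
```

Call:
jog_arm(moves=[{"xyz": [0, 0, 0], "spin": 0, "gripper": 0.6}])

```text
time: 3.97
tcp_pos: [0.564, 0.1281, 0.045]
eef_rot: [-0.44, -3.109, 0.001]
wrist_force: [0.8, -0.5, 0.9]
grip_width: 0.0513
grip_force: 0.0
```

Run:
```python
from h import *
plan([.566,.130,.044],-.28+np.pi,1)
I,D=eyes.get_image("side");np.savez("side2.npz",I=I,D=D)
cv2.imwrite("pics/s2.png",cv2.resize(I[195:275,255:355,::-1],(800,640)[:2] and (750,600),interpolation=cv2.INTER_CUBIC))
```

```text
t 3.97 p [0.564  0.1281 0.045 ] yaw 2.8603 tilt [-0.001 -0.    -1.   ] F [ 0.8 -0.5  0.9] grip 0.0513 0.0 j6 0.37
{"xyz":[-0.04,0.06,0.02],"spin":-0.02,"gripper":1},
```

View pics/s2.png

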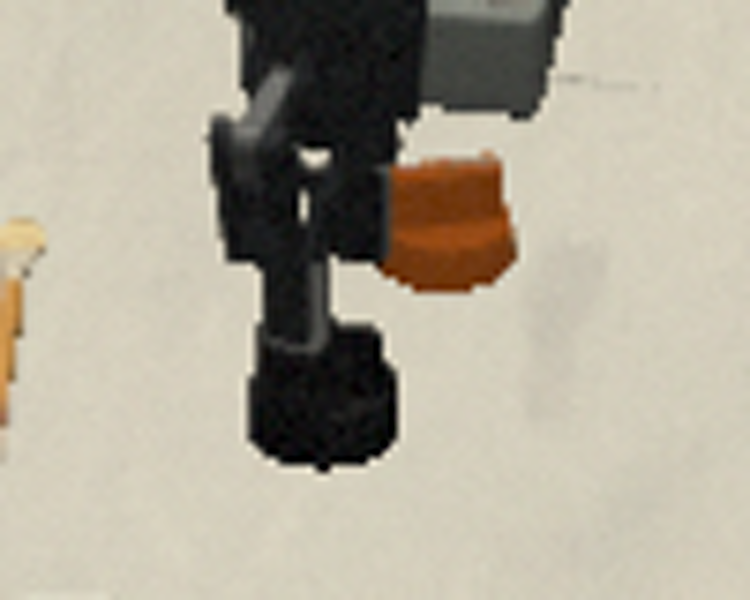

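The open fingers straddle the black knob, with the near finger at crop (297,330) and its tip above the skirt. The orange knob is clear of them, so I'll close.

Call:
jog_arm(moves=[{"xyz": [-0.04, 0.04, 0], "spin": 0, "gripper": 0}, {"xyz": [0, 0, 0], "spin": 0, "gripper": 0}, {"xyz": [0, 0, 0], "spin": 0, "gripper": 0}, {"xyz": [0, 0, 0], "spin": 0, "gripper": 0}, {"xyz": [0, 0, 0], "spin": 0, "gripper": 0}, {"xyz": [0, 0, 0], "spin": 0, "gripper": 0}], squeeze=50)

```text
time: 4.52
tcp_pos: [0.5667, 0.1302, 0.0452]
eef_rot: [0.437, 3.111, -0.0]
wrist_force: [0.3, 0.2, -0.4]
grip_width: -0.0001
grip_force: 0.0
```

Run:
```python
from h import *
I,D=eyes.get_image("side");np.savez("side3.npz",I=I,D=D)
J,E=eyes.get_image("top");np.savez("top3.npz",I=J,D=E)
a=cv2.resize(I[205:265,265:325,::-1],(400,400),interpolation=cv2.INTER_CUBIC);b=cv2.resize(J[170:230,245:305,::-1],(400,400),interpolation=cv2.INTER_CUBIC)
cv2.imwrite("pics/s3.png",np.hstack([a,b]))
```

```text
(no output)
```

View pics/s3.png

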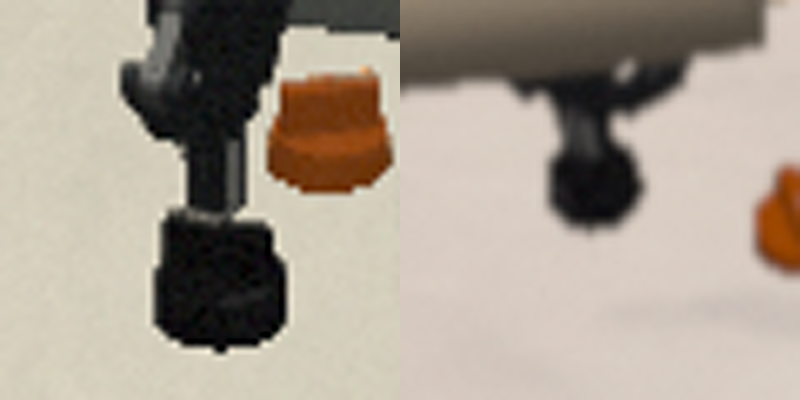

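The fingers shut just above the bar: the tips are at crop (215,212), level with the bar top, so they reach less far than I assumed. I'll measure the tip height from depth.

Run:
```python
from h import *
D=np.load("side3.npz")["D"]
v,u=np.mgrid[222:262,286:310];P=at_d("side",np.c_[u.ravel(),v.ravel()],D).reshape(*u.shape,3)
print("z");print((P[:26,:,2]*1000).round().astype(int));print("y");print((P[:26,:,1]*1000).round().astype(int))
s=ctrl.state();print(s["tcp_pos"],s["joint_positions"],s["grip_width"])
```

```text
z
[[117 118 119 120 122 123 124 125 122 118 116 112 102 105 100  96  91   4
    3   3  23  32  33  34]
 [110 112 114 116 117 118 119 119 120 115 113 110 103 100  98  96   4   3
    1   3  23  30  31  29]
 [  3 106 106 104 103 103 112 114 115 114 110 107 101  97  96  90   3   3
    5  19  21  27  28  27]
 [  6   8 102 101 101  99 103 101 109 109 107 103 100  92  91  85   4   4
    3  19  20  22  25  23]
 [  5   8   6   8   7  99  96 101 100 104 104  99  98  86  86  83   3   2
    2  16  21  23  21  21]
 [  8   5   5   7   5   5  78  84  84  98 100  98  83  81  84  80   2   2
    4  13  17  19  21  24]
 [  6   4   4   7   6   4  77  82  81  81  84  84  84  80  80  77   2   3
    1   9  13  16  18  19]
 [  4   4 585   6   4   8   7  78  79  78  78  80  78  76  78  73   3   3
    2   6  12  14  17  18]
 [  5   5   8   5   5   7   5  76  75  76  77  76  77  76  75  69   4   4
    5   2   7  11  12  14]
 [  7   5   6   7   6   7   7  70  75  71  74  74  73  71 585  68   4   5
    3   4   5   8   9  10]
 [  6   5   8   7   5   4   3  69  69  71  70  71  70  68  68  65   8   6
    5   3   3 
[... 3615 characters left out ...]
1 141 141
  140 139  92  88  87  90]
 [100 101 102 130 132 133 135 133 136 136 136 138 140 140 142 141 142 143
  141 138 123  95  94  92]
 [108 107 102 127 130 134 134 133 136 134 136 138 137 141 139 141 142 143
  144 139 125 124 100  99]
 [111 112 133 131 135 133 133 133 136 136 135 137 138 137 138 143 140 144
  142 140 127 129 105 104]
 [114 113 140 136 138 138 137 141 136 137 137 136 140 141 140 141 139 141
  141 140 135 135 108 110]
 [120 118 142 143 144 143 142 139 141 141 139 142 138 141 141 145 144 141
  143 137 138 135 113 111]]
[0.56666886 0.13026292 0.04510277] [ 8.79697541e-02  4.40450814e-01 -2.32640834e-01  8.97676959e-01
 -8.60725620e-05  3.67351066e-01] -0.00037305572482801544
```

Call:
jog_arm(moves=[{"xyz": [0, 0, 0], "spin": 0, "gripper": 0.6}, {"xyz": [0, 0, 0], "spin": 0, "gripper": 0.6}, {"xyz": [0, 0, 0], "spin": 0, "gripper": 0.6}, {"xyz": [0, 0, 0], "spin": 0, "gripper": 0.6}, {"xyz": [0, 0, 0], "spin": 0, "gripper": 0.6}, {"xyz": [0, 0, 0.3], "spin": 0, "gripper": 0.6}, {"xyz": [0, 0, 0.3], "spin": 0, "gripper": 0.6}, {"xyz": [0, 0, 0], "spin": 0, "gripper": 0.6}])

```text
time: 5.28
tcp_pos: [0.5651, 0.13, 0.0191]
eef_rot: [-0.437, -3.108, 0.001]
wrist_force: [0.4, 0.2, -0.9]
grip_width: 0.0516
grip_force: 0.0
```

Call:
jog_arm(moves=[{"xyz": [0, 0, 0], "spin": 0, "gripper": 0}, {"xyz": [0, 0, 0], "spin": 0, "gripper": 0}, {"xyz": [0, 0, 0], "spin": 0, "gripper": 0}, {"xyz": [0, 0, 0], "spin": 0, "gripper": 0}, {"xyz": [0, 0, 0], "spin": 0, "gripper": 0}, {"xyz": [0, 0, 0], "spin": 0, "gripper": 0}], squeeze=50)

```text
time: 5.78
tcp_pos: [0.5675, 0.1302, 0.022]
eef_rot: [0.437, 3.109, 0.001]
wrist_force: [0.3, 0.2, 5.2]
grip_width: 0.0123
grip_force: 51.1
```

Call:
jog_arm(moves=[{"xyz": [0, 0, -0.3], "spin": 0, "gripper": 0}, {"xyz": [0, 0, -0.7], "spin": 0, "gripper": 0}, {"xyz": [0, 0, -0.8], "spin": 0, "gripper": 0}, {"xyz": [0, 0, -0.8], "spin": 0, "gripper": 0}, {"xyz": [0, 0, -0.6], "spin": 0, "gripper": 0}, {"xyz": [0, 0, -0.3], "spin": 0, "gripper": 0}, {"xyz": [0, 0, 0], "spin": 0, "gripper": 0}])

```text
time: 6.37
tcp_pos: [0.5687, 0.1304, 0.1647]
eef_rot: [0.437, 3.105, 0.002]
wrist_force: [0.8, -0.3, -1.0]
grip_width: 0.0128
grip_force: 50.6
```

```bash
python3 -c "
from h import *
plan([.5565,-.1615,.15],np.pi-.56,14)"
```

```text
t 6.37 p [0.5687 0.1304 0.1647] yaw 2.8621 tilt [ 0.006  0.    -1.   ] F [ 0.8 -0.3 -1. ] grip 0.0128 50.6 j6 0.37
{"xyz":[-0.12,-0.51,0.03],"spin":0.23,"gripper":1},{"xyz":[-0.13,-0.50,0.03],"spin":0.23,"gripper":1},{"xyz":[-0.14,-0.50,0.03],"spin":0.23,"gripper":1},{"xyz":[-0.15,-0.50,0.03],"spin":0.23,"gripper":1},{"xyz":[-0.16,-0.50,0.03],"spin":0.23,"gripper":1},{"xyz":[-0.17,-0.49,0.03],"spin":0.23,"gripper":1},{"xyz":[-0.18,-0.49,0.03],"spin":0.23,"gripper":1},{"xyz":[-0.19,-0.48,0.03],"spin":0.23,"gripper":1},
{"xyz":[-0.20,-0.48,0.03],"spin":0.23,"gripper":1},{"xyz":[-0.21,-0.48,0.03],"spin":0.23,"gripper":1},{"xyz":[-0.22,-0.47,0.03],"spin":0.23,"gripper":1},{"xyz":[-0.23,-0.47,0.03],"spin":0.23,"gripper":1},{"xyz":[-0.24,-0.46,0.03],"spin":0.23,"gripper":1},{"xyz":[-0.25,-0.46,0.03],"spin":0.23,"gripper":1},
```

Lifted and still held, 50 N on the pads. I'll carry it to a hover over the shaft with the gripper kept at 0.

Call:
jog_arm(moves=[{"xyz": [-0.12, -0.51, 0.03], "spin": 0.23, "gripper": 0}, {"xyz": [-0.13, -0.5, 0.03], "spin": 0.23, "gripper": 0}, {"xyz": [-0.14, -0.5, 0.03], "spin": 0.23, "gripper": 0}, {"xyz": [-0.15, -0.5, 0.03], "spin": 0.23, "gripper": 0}, {"xyz": [-0.16, -0.5, 0.03], "spin": 0.23, "gripper": 0}, {"xyz": [-0.17, -0.49, 0.03], "spin": 0.23, "gripper": 0}, {"xyz": [-0.18, -0.49, 0.03], "spin": 0.23, "gripper": 0}, {"xyz": [-0.19, -0.48, 0.03], "spin": 0.23, "gripper": 0}])

```text
time: 7.03
tcp_pos: [0.5577, -0.037, 0.1496]
eef_rot: [-0.687, -3.063, 0.0]
wrist_force: [0.9, 0.1, -0.5]
grip_width: 0.0127
grip_force: 50.5
```

Call:
jog_arm(moves=[{"xyz": [-0.2, -0.48, 0.03], "spin": 0.23, "gripper": 0}, {"xyz": [-0.21, -0.48, 0.03], "spin": 0.23, "gripper": 0}, {"xyz": [-0.22, -0.47, 0.03], "spin": 0.23, "gripper": 0}, {"xyz": [-0.23, -0.47, 0.03], "spin": 0.23, "gripper": 0}, {"xyz": [-0.24, -0.46, 0.03], "spin": 0.23, "gripper": 0}, {"xyz": [-0.25, -0.46, 0.03], "spin": 0.23, "gripper": 0}, {"xyz": [0, 0, 0], "spin": 0, "gripper": 0}, {"xyz": [0, 0, 0], "spin": 0, "gripper": 0}])

```text
time: 7.7
tcp_pos: [0.5524, -0.1618, 0.1426]
eef_rot: [-0.871, -3.016, -0.001]
wrist_force: [-0.6, 0.6, -0.3]
grip_width: 0.013
grip_force: 50.5
```

Run:
```python
from h import *
plan([.5565,-.1615,.15],np.pi-.56,1)
for n in("side","top"):
    I,D=eyes.get_image(n);np.savez(n+"4.npz",I=I,D=D)
    u,v=proj(n,[[.556,-.1615,.11]])[0].astype(int);print(n,u,v)
    globals()[n]=cv2.resize(I[v-35:v+35,u-35:u+35,::-1],(400,400),interpolation=cv2.INTER_CUBIC)
cv2.imwrite("pics/s4.png",np.hstack([side,top]))
```

```text
t 7.7 p [ 0.5524 -0.1618  0.1426] yaw 2.5791 tilt [-0.002  0.001 -1.   ] F [-0.6  0.6 -0.3] grip 0.013 50.5 j6 0.14
{"xyz":[-0.08,0.06,-0.19],"spin":-0.03,"gripper":1},
side 309 169
top 357 179
```

View pics/s4.png

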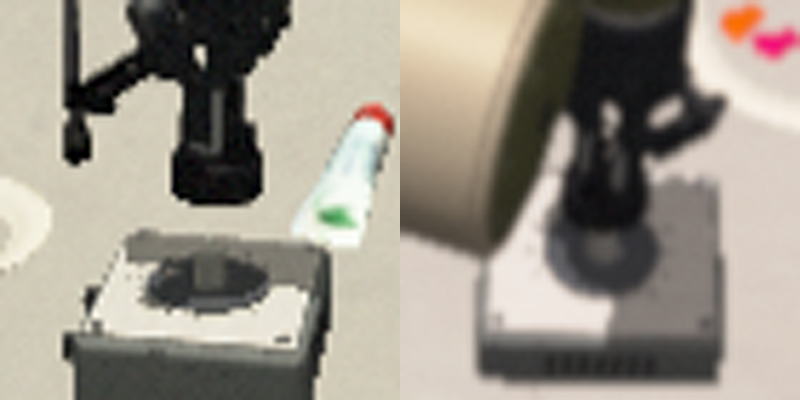

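The side crop shows the knob's skirt bottom at (218,203) above the dial at (208,280), and the top crop shows the knob at (603,205) with the dial at (603,250). I'll measure the offsets in each camera.

```bash
cat > off.py <<'E'
from h import *
import sys
np.set_printoptions(precision=4,suppress=True)
DC={"side":(.5551,-.1599),"top":(.5565,-.163)}
k=sys.argv[1];s=ctrl.state();tc=np.array(s["tcp_pos"]);z0=tc[2]-float(sys.argv[2] if len(sys.argv)>2 else .0215)
for n in("side","top"):
    D=np.load(n+k+".npz")["D"];c=proj(n,[[tc[0],tc[1],z0+.011]])[0].round().astype(int)
    win=(c[0]-22,c[1]-16,c[0]+22,c[1]+22);v,u=np.mgrid[win[1]:win[3],win[0]:win[2]]
    P=at_d(n,np.c_[u.ravel(),v.ravel()],D);M=((P[:,2]>z0-.012)&(np.hypot(P[:,0]-tc[0],P[:,1]-tc[1])<.045)).reshape(u.shape).astype(np.float32)
    rows=v>=c[1]-2
    for dz in(-.002,0,.002):
        F=lambda p:(np.square(sil(n,[cyl(p[0],p[1],z0+dz,z0+dz+.022,.027)],win)-M)*rows).sum()
        b=min((minimize(F,tc[:2]+d,method="Nelder-Mead",options=dict(initial_simplex=np.array([tc[:2]+d,tc[:2]+d+[.006,0],tc[:2]+d+[0,.006]]),xatol=1e-5)) for d in([0,0],[-.004,.003],[.003,-.004])),key=lambda r:r.fun)
        print(n,dz,"knob",b.x,round(b.fun,1),"knob-dial",b.x-DC[n],"knob-tcp",b.x-tc[:2])
E
python3 off.py 4
```

```text
side -0.002 knob [ 0.551  -0.1674] 3.7 knob-dial [-0.0041 -0.0075] knob-tcp [-0.0017 -0.0069]
side 0 knob [ 0.5503 -0.1628] 4.5 knob-dial [-0.0048 -0.0029] knob-tcp [-0.0023 -0.0023]
side 0.002 knob [ 0.5501 -0.1582] 4.6 knob-dial [-0.005   0.0017] knob-tcp [-0.0025  0.0023]
top -0.002 knob [ 0.5522 -0.1607] 3.7 knob-dial [-0.0043  0.0023] knob-tcp [-0.0005 -0.0002]
top 0 knob [ 0.5508 -0.1605] 3.7 knob-dial [-0.0057  0.0025] knob-tcp [-0.0018 -0.    ]
top 0.002 knob [ 0.5494 -0.1603] 3.8 knob-dial [-0.0071  0.0027] knob-tcp [-0.0032  0.0002]
```

Call:
jog_arm(moves=[{"xyz": [-0.14, 0.01, 0.25], "spin": 0, "gripper": 0}, {"xyz": [0, 0, 0.25], "spin": 0, "gripper": 0}, {"xyz": [0, 0, 0.25], "spin": 0, "gripper": 0}, {"xyz": [0, 0, 0], "spin": 0, "gripper": 0}, {"xyz": [0, 0, 0], "spin": 0, "gripper": 0}, {"xyz": [0, 0, 0], "spin": 0, "gripper": 0}])

```text
time: 8.3
tcp_pos: [0.5582, -0.1635, 0.1141]
eef_rot: [-0.868, -3.019, -0.0]
wrist_force: [0.2, -0.4, -0.2]
grip_width: 0.0125
grip_force: 50.5
```

```bash
python3 - <<'E'
from h import *
plan([.5565,-.1615,.15],np.pi-.56,1)
for n in("side","top"):
    I,D=eyes.get_image(n);np.savez(n+"5.npz",I=I,D=D)
    u,v=proj(n,[[.556,-.1615,.09]])[0].astype(int);print(n,u,v)
    globals()[n]=cv2.resize(I[v-25:v+25,u-25:u+25,::-1],(400,400),interpolation=cv2.INTER_CUBIC)
cv2.imwrite("pics/s5.png",np.hstack([side,top]))
E
python3 off.py 5
```

```text
t 8.3 p [ 0.5582 -0.1635  0.1141] yaw 2.5815 tilt [-0.001  0.    -1.   ] F [ 0.2 -0.4 -0.2] grip 0.0125 50.5 j6 0.14
{"xyz":[0.06,0.02,-0.90],"spin":-0.00,"gripper":1},
side 309 175
top 356 182
side -0.002 knob [ 0.5568 -0.1657] 5.6 knob-dial [ 0.0017 -0.0058] knob-tcp [-0.0019 -0.0019]
side 0 knob [ 0.5565 -0.1614] 5.7 knob-dial [ 0.0014 -0.0015] knob-tcp [-0.0022  0.0024]
side 0.002 knob [ 0.5562 -0.158 ] 6.2 knob-dial [0.0011 0.0019] knob-tcp [-0.0025  0.0059]
top -0.002 knob [ 0.5584 -0.1632] 1.3 knob-dial [ 0.0019 -0.0002] knob-tcp [-0.0003  0.0007]
top 0 knob [ 0.557  -0.1629] 1.2 knob-dial [0.0005 0.0001] knob-tcp [-0.0016  0.0009]
top 0.002 knob [ 0.5557 -0.1626] 1.2 knob-dial [-0.0008  0.0004] knob-tcp [-0.003   0.0012]
```

View pics/s5.png

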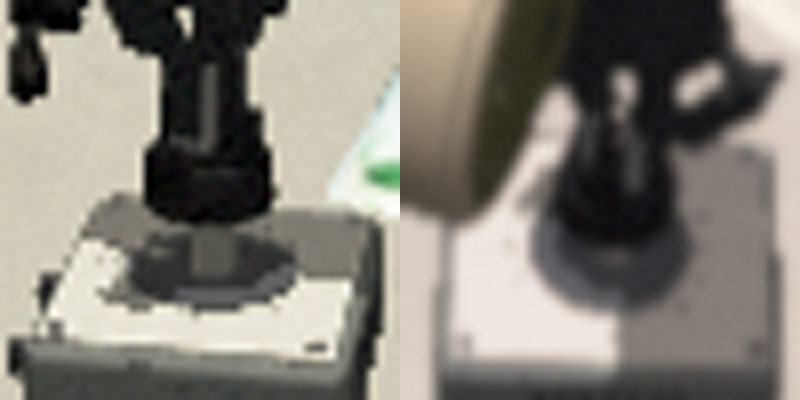

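Knob and shaft are now aligned within about 1 mm: in the side crop the knob is at x≈208 and the shaft at x≈207. I'll lower it gently and watch the force.

Call:
jog_arm(moves=[{"xyz": [0.02, -0.01, 0.08], "spin": 0, "gripper": 0}, {"xyz": [0, 0, 0.08], "spin": 0, "gripper": 0}, {"xyz": [0, 0, 0.04], "spin": 0, "gripper": 0}, {"xyz": [0, 0, 0.03], "spin": 0, "gripper": 0}, {"xyz": [0, 0, 0.03], "spin": 0, "gripper": 0}, {"xyz": [0, 0, 0.03], "spin": 0, "gripper": 0}, {"xyz": [0, 0, 0], "spin": 0, "gripper": 0}])

```text
time: 8.98
tcp_pos: [0.5574, -0.1637, 0.1024]
eef_rot: [-0.869, -3.019, 0.0]
wrist_force: [0.2, 0.3, -1.2]
grip_width: 0.0128
grip_force: 50.5
```

Call:
jog_arm(moves=[{"xyz": [0, 0, 0.03], "spin": 0, "gripper": 0}, {"xyz": [0, 0, 0.03], "spin": 0, "gripper": 0}, {"xyz": [0, 0, 0.03], "spin": 0, "gripper": 0}, {"xyz": [0, 0, 0.03], "spin": 0, "gripper": 0}, {"xyz": [0, 0, 0], "spin": 0, "gripper": 0}])

```text
time: 9.4
tcp_pos: [0.5573, -0.1637, 0.0976]
eef_rot: [-0.869, -3.019, -0.0]
wrist_force: [0.4, -0.2, -0.9]
grip_width: 0.0128
grip_force: 50.5
```

Call:
jog_arm(moves=[{"xyz": [0, 0, 0.04], "spin": 0, "gripper": 0}, {"xyz": [0, 0, 0.04], "spin": 0, "gripper": 0}, {"xyz": [0, 0, 0.04], "spin": 0, "gripper": 0}, {"xyz": [0, 0, 0.04], "spin": 0, "gripper": 0}, {"xyz": [0, 0, 0.04], "spin": 0, "gripper": 0}, {"xyz": [0, 0, 0], "spin": 0, "gripper": 0}])

```text
time: 9.9
tcp_pos: [0.5574, -0.1638, 0.0896]
eef_rot: [-0.869, -3.019, 0.0]
wrist_force: [0.2, 0.5, -0.4]
grip_width: 0.013
grip_force: 50.7
```

Underside ≈0.068 with no side force, so it's on the shaft. Now I'll press in against the spring in small steps.

Call:
jog_arm(moves=[{"xyz": [0, 0, 0.03], "spin": 0, "gripper": 0}, {"xyz": [0, 0, 0.03], "spin": 0, "gripper": 0}, {"xyz": [0, 0, 0], "spin": 0, "gripper": 0}])

```text
time: 10.15
tcp_pos: [0.5576, -0.1638, 0.0878]
eef_rot: [0.869, 3.019, -0.0]
wrist_force: [-0.8, 0.4, 4.0]
grip_width: 0.0131
grip_force: 51.1
```

Call:
jog_arm(moves=[{"xyz": [0, 0, 0.03], "spin": 0, "gripper": 0}, {"xyz": [0, 0, 0.03], "spin": 0, "gripper": 0}, {"xyz": [0, 0, 0], "spin": 0, "gripper": 0}])

```text
time: 10.4
tcp_pos: [0.5576, -0.1638, 0.0856]
eef_rot: [0.869, 3.018, -0.0]
wrist_force: [-2.6, 1.3, 5.8]
grip_width: 0.0128
grip_force: 51.4
```

Call:
jog_arm(moves=[{"xyz": [0, 0, 0.03], "spin": 0, "gripper": 0}, {"xyz": [0, 0, 0.03], "spin": 0, "gripper": 0}, {"xyz": [0, 0, 0], "spin": 0, "gripper": 0}])

```text
time: 10.65
tcp_pos: [0.5577, -0.1638, 0.0843]
eef_rot: [0.868, 3.018, -0.001]
wrist_force: [-3.6, 1.9, 11.2]
grip_width: 0.0126
grip_force: 52.3
```

Run:
```python
from h import *
plan([.5574,-.1638,.0835],np.pi-.56,1)
for n in("side","top"):
    I,D=eyes.get_image(n)
    u,v=proj(n,[[.556,-.1615,.08]])[0].astype(int)
    globals()[n]=cv2.resize(I[v-25:v+25,u-25:u+25,::-1],(400,400),interpolation=cv2.INTER_CUBIC)
cv2.imwrite("pics/s6.png",np.hstack([side,top]))
```

```text
t 10.65 p [ 0.5577 -0.1638  0.0843] yaw 2.5812 tilt [ 0.001 -0.001 -1.   ] F [-3.6  1.9 11.2] grip 0.0126 52.3 j6 0.14
{"xyz":[0.01,-0.00,0.02],"spin":-0.00,"gripper":1},
```

View pics/s6.png

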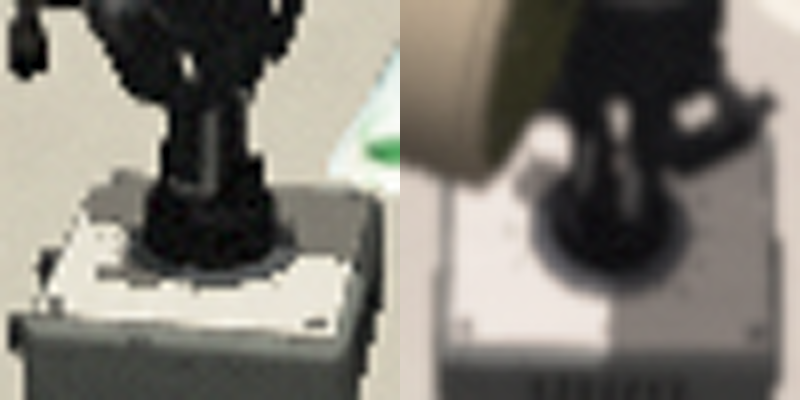

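The knob sits centred on the dial just above the plate, side crop (212,250), and the force is already at spring-stop level. One small extra push will make sure it's at the stop.

Call:
jog_arm(moves=[{"xyz": [0, 0, 0.02], "spin": 0, "gripper": 0}, {"xyz": [0, 0, 0], "spin": 0, "gripper": 0}, {"xyz": [0, 0, 0], "spin": 0, "gripper": 0}, {"xyz": [0, 0, 0], "spin": 0, "gripper": 0}])

```text
time: 11.08
tcp_pos: [0.5578, -0.1639, 0.0842]
eef_rot: [0.868, 3.017, -0.001]
wrist_force: [-5.6, 1.8, 15.3]
grip_width: 0.0127
grip_force: 52.9
```

The height no longer changes while the force rises, so it's at the stop: underside ≈62.7 mm against the stated 62.5.

```bash
python3 -c "
from h import *
print(ctrl.sign_off())"
```

```text
the job is handed in; nothing more can be done
None
```

The black knob is on the small dimmer's D-shaft with its pointer at the white mark, pressed to the stop (about 15 N) and still held; I handed the job in at about 11 s, and sign-off gave no verdict.

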